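Brace the square canister and unscrew its cap

ROBOT

A 6-joint arm with a two-finger parallel gripper is mounted at the origin on the work surface. World frame = base frame: x ahead of the robot, y to its left, z up, the work surface at z = 0. Lengths are in mm, angles in rad, forces in N, time in s.
With the tool pointing down it reaches from about 425 to 925 mm from the base axis. Payload 12.5 kg.
Tool frame: the origin (TCP) lies on the front face of the gripper's body, between the roots of the fingers; the fingertips stand 73 mm ahead of it and the grasp point (between the pads) lies 54 mm ahead of it; z points along the fingers, y is the direction in which the jaws open and shut (so a half turn about z gives the same grasp; the last joint's range is limited). The gripper opens to 85 mm and grips with 20 to 120 N. Pads are 22 mm wide; open, the fingers measure 114 mm over their backs; the gripper's body (76 mm by 85 mm) begins 54 mm behind the grasp point. The pads swing forward as they close: fully open they stand 13 mm farther back than shut.
Start: joints at [1.068, 0.491, 1.559, -0, 1.092, -0.106], TCP at [241.524, 576.457, 303.927] pointing down, gripper open.
Joint ranges: [-3.1, 3.1], [-0.84, 2.19], [0.05, 2.79], [-1.13, 4.28], [0.06, 2.93], [-2.69, 2.69]. Speed limits (rad/s): [2.22, 2.22, 2.79, 3.14, 3.14, 3.14].

INTERFACE

Orientations are given as a unit quaternion [w, x, y, z].
In Python, from plant import arm, vision, ticket gives the robot as it stands.
- The arm moves only by the tool servo_tool, never from a script. Its argument "series" is one flat list of numbers, 5 for each row, row after row: the opening, from 0 (shut) to 1 (fully open), then the shift along the tool's x, y, z in m, then the turn about the tool's z in rad. In form: [fingers, dx, dy, dz, spin, fingers, dx, dy, dz, spin, ...]. A call has 1 to 8 rows; each row is the pose to reach, as a shift and turn from the pose commanded when the call began, along the tool's axes at that moment; what a row does not reach only later rows make up. A row lasts 1/8 s, in which the tool goes at most 62.5 mm and 10.7 degrees, less where a joint would pass 70% of its speed; a pose out of reach is approached as far as the arm can. A call with a gripper value outside its range is refused whole. The fingers move at their own pace and stop on an object; the grip force is fixed at half the most. Time passes only in rows, so rows that repeat a pose let the fingers close. It gives the time, the measured TCP pose, the force and the opening at its end, in the units of the state.
- arm.sense(): the state, without advancing time (a new reading comes with each control period).
- vision.get_image(name): name is "scene" or "top" or "wrist"; returns a dict with "frame" (480x640x3 uint8, blue, green, red), "z_map" (480x640 float32, mm along the optical axis (not along the pixel's ray), 0 where there is no reading), "K" (3x3 intrinsics, pixels), "k1" (the pictures are not rectified: a ray, as slopes to the right and down, at radius r is drawn at 1 + k1 r^2 times it, then the intrinsics apply), "R" (3x3) and "t" (3): a world point X has camera coordinates R X + t. Camera axes: x right, y down, z forward; pixel columns grow to the right and rows downward; lengths in mm; the calibration is good to about 2 mm. A picture is of the moment at which its call begins.
- ticket.hand_in(): hands the job in, once; it reports no verdict.
Trained networks look in a picture, given as the dict that the camera call returned (one of the last four; its "shot" number tells which), for a name from the list of things; names that differ only in an ending like _2 or _b are one class to them, and where a whole thing is asked for, a point or a joint stands for the part that bears it (a point fixed in the world has none). Each returns a list of dicts, best first, with "score" (0 to 1); they miss things now and then, are a little off and sometimes report something else, mostly with a low value. They report only what shows in the picture. A call takes as long as a camera call. They do not tell look-alikes from the thing itself.
- vision.search_frame(picture, label): "uv" ([column, row] in pixels, amid what is visible of it).
- vision.trace(picture, label): "pixels" (480x640 bool, what is visible of it) and "uv" ([column, row] in pixels, amid what is visible of it).
- vision.mark_of(picture, label): "uv" ([column, row] in pixels: a listed point, or the origin of a listed thing).
The state is a dict: "time_s": time; "joints": joint angles; "dq": joint speeds; "tau": joint torques, N m; "ee_pos": TCP position; "ee_rot": TCP orientation; "force": force on the tool from outside, world axes, zero at the start; "wrist_torque": the same for the moment, N m; "grip_width": finger opening in mm.
Only numpy, scipy, OpenCV 4.12 (cv2) and the standard library are available. Lean on these libraries where they do the work, as an engineer would, in place of code of your own. Each camera call takes 0.05 s, during which the arm holds its last target. There are 200 camera calls.

TASK

The square canister's cap is too tight to undo while it stands loose: first set the canister, cap still on and not loosened, fully down and upright in the square holder that is screwed to the bench, so that it cannot turn. Then unscrew the cap anticlockwise (seen from above) about a quarter turn until the thread lets go, leaving the canister in the holder, and lift the cap straight off. Finish while still holding the cap in the gripper, level and clear of the canister, about two centimetres straight above its mouth; leave the charger, funnel, spanner and mirror alone.

Things in the scene. Friction and masses are not known exactly. Their poses are not given: they have to be found in the camera images.
- canister_center (a point): Square aluminium canister, body 64 x 64 mm, 80 mm tall, round neck on top under the black cap; 0.35 to 0.57 kg, loose on the bench. This point is the centre of the square body, 40 mm above its underside; z up, x and y square to its sides. With the cap on it is 117 mm tall and can be lifted by the cap, which is locked on. Two lugs on the neck, centred on its +x and -x, hold two lugs of the cap.
- canister_mouth (a point): Centre of the canister's mouth (top of its neck, with a round rubber seal disc), on its axis, 107 mm above its underside. The seal is sprung: it presses the locked cap up with about 15 N, which makes the cap tight (0.2 to 0.5 N m to turn), and lifts it about 3 mm when the thread lets go. With the cap off the seal stands 7 mm above this point.
- cap_center (a point): Round ribbed black screw cap, 58 mm diameter, 29 mm tall, 50 g, locked on the neck at the start. This point is its centre, 14.5 mm above its lower rim; z is its axis, x points at one of its two inner lugs. Locked, it is 102.5 mm above the canister's underside, with an 8 mm gap under the rim down to the square shoulder. Its x starts within 0.2 rad of the canister's x.
- cap_rim (a point): Centre of the cap's lower rim, on its axis. The cap is free once turned anticlockwise (from above) to 1.0 to 1.85 rad from the canister's x axis, with a stop at each end of the travel; turning it 1.4 rad from the start always frees it. It then lifts straight off: the rim must rise 26 mm from locked to clear neck and seal.
- holder_floor (a point): Square holder of grey sheet steel, fixed to the bench on a 120 x 100 mm foot plate. This point is the centre of its inner floor, 4 mm above the bench; x and y square to its walls. Inside 70 x 70 mm (3 mm play each side of the canister), walls 5 mm thick, 30 mm high above the bench, flared lips above them to 40 mm guide the canister in. Any quarter-turn of the canister fits.
- charger: Bystander: grey plastic charger case, 100 x 150 x 55 mm, loose; origin at the centre of its underside.
- funnel: Bystander: red plastic funnel standing mouth down, 110 mm across and 110 mm tall, loose; origin at the centre of its underside.
- spanner: Bystander: aluminium spanner 170 mm long, lying flat and loose between the two work places.
- mirror: Bystander: round inspection mirror, 48 mm across on a flat steel handle 126 mm long, lying flat and loose; origin under the mirror's centre.
Things that resemble listed ones, but are neither listed nor needed, are in the scene too. Of the things shaped like the part that bears cap_center, the black one is meant.

How it is judged (in metres and radians):
On the way, in this order (a step that is already met when the one before it is completed fails the run):
1. the canister stands fully down and upright in the holder, with its cap still locked on (z of canister_center in the frame of holder_floor below 0.0435 m and horizontal distance between canister_center and holder_floor below 0.008 m and angle between canister_center's own z axis and vertical below 0.06 rad and z of cap_center in the frame of canister_center below 0.0645 m and angle between the x axis of cap_center and the x axis of canister_center, either way round below 0.6 rad), for 0.2 s.
2. the cap has been unscrewed to where the thread lets go, still on the neck of the braced canister (z of canister_center in the frame of holder_floor below 0.0445 m and horizontal distance between canister_center and holder_floor below 0.008 m and z of cap_center in the frame of canister_center below 0.07 m and angle between the x axis of cap_center and the x axis of canister_center, either way round above 0.9 rad), for 0.05 s.
At the end, for the whole second after the job is handed in: The gripper holds the cap still, level within 0.2 rad, touching nothing of the canister, its lower rim 8 to 50 mm above the mouth point and within 20 mm sideways of it; the canister stands upright (0.06 rad) on the holder's floor (within 3.5 mm), within 8 mm of its centre, untouched by the robot (z of cap_rim in the frame of canister_mouth between 0.008 and 0.05 m and horizontal distance between cap_rim and canister_mouth below 0.02 m and angle between cap_center's own z axis and vertical below 0.2 rad and contact force between the fingers and cap above 2 N and contact force between cap and canister below 0.2 N and linear speed of cap below 0.03 m/s and z of canister_center in the frame of holder_floor below 0.0435 m and horizontal distance between canister_center and holder_floor below 0.008 m and angle between canister_center's own z axis and vertical below 0.06 rad and contact force between each of the arm, the fingers and canister below 0.5 N and linear speed of canister below 0.02 m/s); the arm keeps its last pose, push and grip.
It fails at once if the canister is tipped over (angle between canister_center's own z axis and vertical above 0.7 rad).
It fails at once if the charger case is moved (distance of charger from where it was at the start of the episode above 0.03 m).
It fails at once if the funnel is moved (distance of funnel from where it was at the start of the episode above 0.03 m).
It fails at once if the spanner is moved (distance of spanner from where it was at the start of the episode above 0.03 m).
It fails at once if the mirror is moved (distance of mirror from where it was at the start of the episode above 0.03 m).
It also fails if it takes over 50 s, if anything falls off the work surface, if the arm or the gripper's body presses on something with over 40 N, if the wrist force passes 120 N, or if a joint passes its speed limit or range.

## Working session

There is one attempt and no reset: what is moved stays moved. The work goes in short steps, Python scripts to look and compute and a tool call to move; the robot and the scene stay as the last step left them, time stands still between calls to the robot, and variables do not carry over. Pictures are saved under pics/ and viewed, about 8 in all and at most 12, crops included, and the job is handed in when it is done.

Besides the shell and the picture viewer there is one more tool, called after "Request:" by a JSON object that holds its "op" and its "data". servo_tool: Moves the arm, as the interface text tells. Its arguments: {"type":"object","properties":{"series":{"type":"array"}},"required":["series"]}

```bash
mkdir -p pics; ls; cat > h.py <<'E'
import numpy as np, cv2
from scipy.spatial.transform import Rotation as Ro
from plant import arm, vision, ticket
def slopes(p,uv):
    K=p["K"]; d=np.array([p["k1"],0,0,0,0.])
    return cv2.undistortPoints(np.array(uv,float).reshape(-1,1,2),np.array(K,float),d).reshape(-1,2)
def world(p,uv,z=None,zw=None):
    s=slopes(p,uv); R=np.array(p["R"]);t=np.array(p["t"]).ravel()
    r=np.c_[s,np.ones(len(s))]
    if zw is None: return (r*np.asarray(z).reshape(-1,1)-t)@R
    c=-R.T@t; d=r@R; return c+d*((zw-c[2])/d[:,2])[:,None]
def cloud(p,mask=None):
    m=(p["z_map"]>0) if mask is None else mask&(p["z_map"]>0)
    v,u=np.nonzero(m); return world(p,np.c_[u,v],p["z_map"][v,u]),np.c_[u,v]
def totool(P):
    s=arm.sense(); q=s["ee_rot"]; return Ro.from_quat([q[1],q[2],q[3],q[0]]).inv().apply(np.array(P)-s["ee_pos"])
E
python3 - <<'E'
from h import *
s=arm.sense(); print(s)
for n in ["top","scene"]:
    p=vision.get_image(n); cv2.imwrite(f"pics/{n}0.png",p["frame"])
    for l in ["canister_center","cap_center","canister_mouth","holder_floor","charger","funnel","spanner","mirror"]:
        r=vision.mark_of(p,l); zs={"canister_center":40,"cap_center":102.5,"canister_mouth":107,"holder_floor":4}.get(l,0)
        print(n,l,[(np.round(x["uv"]),round(x["score"],2),np.round(world(p,x["uv"],zw=zs)[0])) for x in r])
E
```

```text
pics
{'time_s': 0.0, 'joints': array([ 1.06836621e+00,  4.91606915e-01,  1.55948286e+00,  3.23631641e-05,
        1.09170251e+00, -1.05573035e-01]), 'dq': array([-2.03837254e-05,  8.28259294e-04, -2.04636947e-04,  2.26742747e-04,
        8.42521292e-04, -3.82012403e-04]), 'tau': array([-1.87117716e-03, -6.18451738e+01, -2.61581057e+01, -1.32618788e-04,
        4.08984488e-03, -7.94420913e-06]), 'ee_pos': array([241.46031457, 576.30729394, 303.28676367]), 'ee_rot': array([-1.93246177e-04,  1.97136236e-01,  9.80375920e-01, -5.68014528e-04]), 'force': array([ 0.42582956, -0.26760373, -0.1678958 ]), 'wrist_torque': array([-0.00800418,  0.02577676, -0.01636593]), 'grip_width': 85.48269770402018}
top canister_center [(array([223., 269.]), 0.7, array([547., 230.,  40.]))]
top cap_center [(array([215., 221.]), 0.94, array([644., 240., 102.])), (array([182., 268.]), 0.84, array([539., 306., 102.])), (array([212., 266.]), 0.81, array([546., 242., 102.])), (array([266., 275.]), 0.81, array([529., 125., 102.])), (array([204., 319.]), 0.76, array([434., 253., 102.]))]
top canister_mouth [(array([
[... 752 characters left out ...]
.83, array([621., 268., 102.])), (array([375., 185.]), 0.62, array([511., 219., 102.])), (array([420., 244.]), 0.61, array([719., 209., 102.])), (array([387., 196.]), 0.6, array([557., 224., 102.]))]
scene canister_mouth [(array([390., 191.]), 0.72, array([550., 236., 107.]))]
scene holder_floor [(array([216., 279.]), 0.91, array([ 545., -206.,    4.]))]
scene charger [(array([372., 302.]), 0.94, array([748.,  84.,  -0.])), (array([290., 238.]), 0.33, array([497.,  -4.,   0.]))]
scene funnel [(array([295., 338.]), 0.88, array([ 759., -106.,    0.]))]
scene spanner [(array([291., 238.]), 0.79, array([498.,  -0.,   0.]))]
scene mirror [(array([207., 375.]), 0.65, array([ 762., -297.,    0.]))]
```

View pics/top0.png

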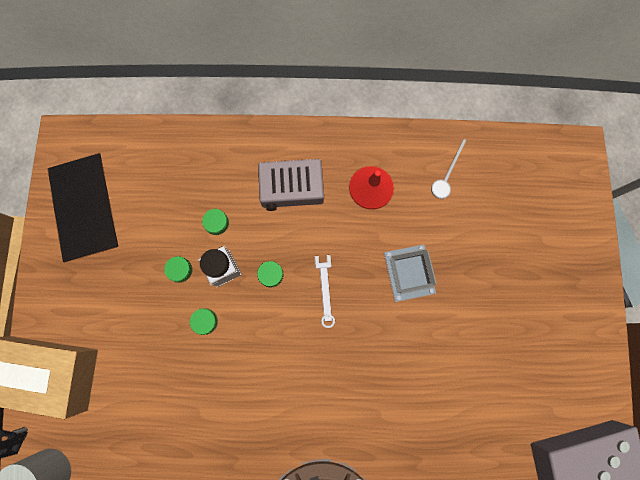

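View pics/scene0.png

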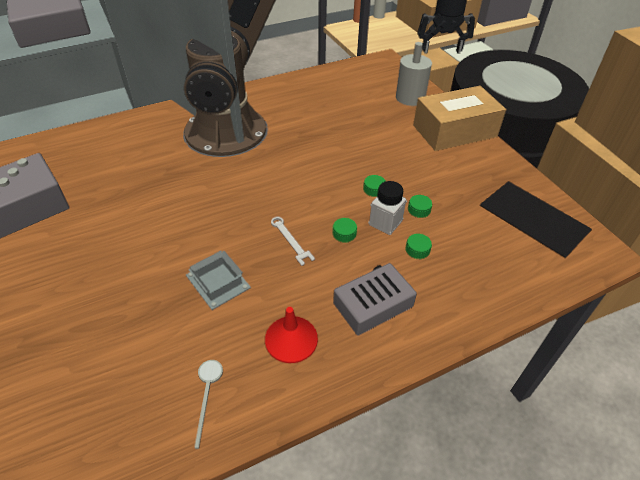

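The top view shows the canister with its black cap at (215,263), four green look-alike caps around it, and the holder at (410,272). The spanner lies between them at (325,290). The scene view agrees. Next I'll measure the orientations from depth.

```bash
cat >> h.py <<'E'
def rect(P):
    c,sz,a=cv2.minAreaRect(P[:,:2].astype(np.float32)); return np.round(c,1),np.round(sz,1),round(np.radians(a)%(np.pi/2),3)
E
python3 - <<'E'
from h import *
for n in ["top","scene"]:
    p=vision.get_image(n); C,uv=cloud(p)
    near=lambda c,r:np.hypot(C[:,0]-c[0],C[:,1]-c[1])<r
    z=C[:,2]
    for nm,m in [("cap",near((550,233),60)&(z>108)),("shoulder+",near((550,233),60)&(z>40)),("holder lip",near((548,-206),80)&(z>20)&(z<60)),("foot",near((548,-206),90)&(z>2.2)&(z<60))]:
        P=C[m]; print(n,nm,len(P),rect(P) if len(P)>5 else '',np.round(P.mean(0),1),np.round(np.percentile(P[:,2],[5,95]),1))
    for l in ["canister_center","holder_floor"]:
        r=vision.trace(p,l)
        if r: P=cloud(p,r[0]["pixels"])[0]; print(n,l,round(r[0]["score"],2),len(P),rect(P))
w=vision.get_image("wrist"); R=np.array(w["R"]);t=np.array(w["t"]).ravel()
print("wrist cam in tool",totool([-R.T@t]),"axis",np.round(R[2],3),"x",np.round(R[0],3),w["K"][0])
print("yaw tool y, tgt", [totool([x]) for x in ([550,233,300],[548,-206,300])])
E
```

```text
top cap 604 (array([551.4, 236.2]), array([57.9, 56.4]), np.float64(0.043)) [550.9 236.3 116.9] [113.2 119.7]
top shoulder+ 1006 (array([551.3, 237. ]), array([64.9, 64.1]), np.float64(0.508)) [547.5 230.1 100.4] [ 54.  119.3]
top holder lip 709 (array([ 549. , -203.1]), array([92.8, 94. ]), np.float64(0.209)) [ 550.7 -208.    36.2] [27.  42.5]
top foot 2379 (array([ 547. , -207.6]), array([173.9, 177.8]), np.float64(0.659)) [ 547.9 -203.6   14.2] [ 2.5 40.7]
top canister_center 0.71 1526 (array([ 759.2, -112.9]), array([110.9, 108.1]), np.float64(0.028))
top holder_floor 0.82 2175 (array([ 549.5, -203.3]), array([121.4, 104.4]), np.float64(0.199))
scene cap 383 (array([553.2, 233.4]), array([56.5, 61.2]), np.float64(1.038)) [555.5 231.8 116.3] [110.9 119.4]
scene shoulder+ 1100 (array([553.4, 234.8]), array([65.9, 69.9]), np.float64(0.463)) [565.  224.9  88.1] [ 46.2 118.6]
scene holder lip 778 (array([ 550.6, -205.5]), array([93.8, 91.9]), np.float64(0.223)) [ 544.5 -203.6   33.8] [22.  41.7]
scene foot 2219 (array([ 549.4, -205. ]), array([167.1, 175.8]), np.float64(1.048)) [ 554.6 -206.7   15.8] [ 2.6 40.5]
scene canister_center 0.91 917 (array([553.5, 233.9]), array([65.2, 70.3]), np.float64(0.497))
scene holder_floor 0.97 2235 (array([ 539.5, -202.6]), array([145.6, 111. ]), np.float64(0.199))
wrist cam in tool [[ 65.08986896   0.5111122  -71.34819553]] axis [ 0.238 -0.099 -0.966] x [0.386 0.923 0.001] [410.0090104    0.         322.86904094]
yaw tool y, tgt [array([[-417.26093779, -197.54998879,    3.88906634]]), array([[-585.07021621, -603.21616296,    3.8543451 ]])]
```

Request:
{"op": "servo_tool", "data": {"series": [1, -0.04, -0.02, 0, 0.08, 1, -0.095, -0.045, 0, 0.17, 1, -0.15, -0.07, 0, 0.26, 1, -0.205, -0.097, 0, 0.35, 1, -0.26, -0.123, 0, 0.44, 1, -0.315, -0.149, 0, 0.53, 1, -0.37, -0.175, 0, 0.62, 1, -0.417, -0.196, 0, 0.7]}}

```text
time_s: 2.25
ee_pos: [551.7, 232.6, 304.1]
ee_rot: [0.0, 0.523, 0.852, 0.0]
force: [-0.1, 0.5, -0.8]
grip_width: 85.7
```

```bash
python3 - <<'E'
from h import *
s=arm.sense(); print(s["time_s"],s["ee_pos"],s["joints"],s["force"],s["grip_width"])
p=vision.get_image("wrist"); cv2.imwrite("pics/w1.png",p["frame"])
C,uv=cloud(p); z=C[:,2]; near=np.hypot(C[:,0]-552,C[:,1]-235)<60
for nm,m in [("cap",near&(z>110)),("shoulder",near&(z>72)&(z<86)),("body",near&(z>20)&(z<86))]:
    P=C[m]; print(nm,len(P),rect(P),np.round(np.median(P,0),1)); print(totool([[*rect(P)[0],150]]))
for l in ["cap_center","canister_center","canister_mouth"]:
    print(l,[(np.round(x["uv"]),round(x["score"],2),world(p,x["uv"],zw={"cap_center":102.5,"canister_center":40,"canister_mouth":107}[l]).round(1)) for x in vision.mark_of(p,l)])
E
```

```text
2.25 [551.69822518 232.59150153 304.05058388] [ 2.88674497e-01  4.53165946e-01  1.62575084e+00  5.57455414e-05
  1.06228940e+00 -1.81754090e-01] [-0.14832791  0.45904199 -0.80262043] 85.71029003359885
cap 58844 (array([551.1, 238.6]), array([119.3,  58.2]), np.float64(0.268)) [548.9 243.8 308.6]
[[ 10.51447436   0.54103196 153.83356002]]
shoulder 1614 (array([551.6, 237.9]), array([64.6, 65.4]), np.float64(0.498)) [539.1 260.8  80.6]
[[  9.66468473   0.67465529 153.83510239]]
body 1989 (array([551.6, 238. ]), array([64.8, 65.3]), np.float64(0.503)) [538.5 262.5  80.2]
[[  9.75409895   0.71943351 153.8350149 ]]
cap_center [(array([447., 231.]), 0.93, array([[629.5, 269.1, 102.5]])), (array([212.,  95.]), 0.8, array([[451. , 277.5, 102.5]])), (array([377.,  84.]), 0.71, array([[540.8, 330.5, 102.5]])), (array([258., 296.]), 0.66, array([[533.6, 166.4, 102.5]])), (array([326., 222.]), 0.58, array([[552.5, 237. , 102.5]]))]
canister_center []
canister_mouth [(array([325., 216.]), 0.45, array([[550.1, 241.1, 107. ]]))]
```

```bash
python3 - <<'E'
from h import *
s=arm.sense(); print(s["time_s"],s["ee_pos"],s["ee_rot"],s["dq"].round(3))
p=vision.get_image("wrist")
C,uv=cloud(p); z=C[:,2]; near=np.hypot(C[:,0]-552,C[:,1]-235)<60
cap=None
for nm,m in [("cap",near&(z>110)&(z<125)),("shoulder",near&(z>72)&(z<86))]:
    P=C[m]; print(nm,len(P),rect(P),P.mean(0).round(1)); print(totool([[*rect(P)[0],156]]))
E
```

```text
2.45 [550.69856416 233.79863311 303.67191987] [-2.17002221e-04  5.21934726e-01  8.52985398e-01 -7.48870085e-05] [ 0.036 -0.011  0.013  0.002  0.002 -0.   ]
cap 6214 (array([551.3, 238.6]), array([59.1, 58.1]), np.float64(0.957)) [551.1 239.4 118.2]
[[  2.97183183   2.94936846 147.76989075]]
shoulder 1633 (array([551.8, 238. ]), array([64.8, 65.4]), np.float64(0.503)) [541.7 256.2  79.9]
[[  2.20974641   3.12032376 147.76957557]]
```

View pics/w1.png

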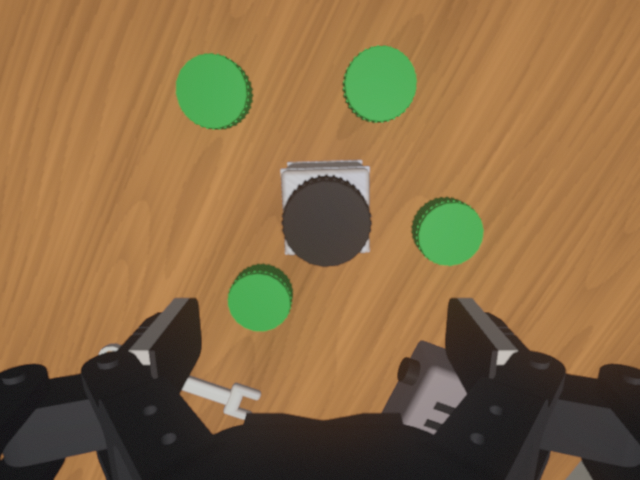

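The wrist view shows the black cap at (326,221), between the open fingers at (175,330) and (475,330). The green caps sit low around it. I'll descend now.

Request:
{"op": "servo_tool", "data": {"series": [1, 0.001, 0.001, 0.035, 0, 1, 0.002, 0.002, 0.075, 0, 1, 0.002, 0.002, 0.105, 0, 1, 0.002, 0.002, 0.13, 0, 1, 0.002, 0.002, 0.145, 0, 1, 0.002, 0.002, 0.148, 0, 1, 0.002, 0.002, 0.148, 0, 1, 0.002, 0.002, 0.148, 0]}}

```text
time_s: 3.5
ee_pos: [551.5, 237.4, 156.8]
ee_rot: [0.0, 0.521, 0.853, 0.001]
force: [0.2, -0.3, 0.2]
grip_width: 85.4
```

Request:
{"op": "servo_tool", "data": {"series": [0, 0, 0, 0, 0, 0, 0, 0, 0, 0, 0, 0, 0, 0, 0, 0, 0, 0, 0, 0, 0, 0, 0, 0, 0, 0, 0, 0, 0, 0, 0, 0, 0, 0, 0, 0, 0, 0, 0, 0]}}

```text
time_s: 4.5
ee_pos: [551.5, 237.3, 156.6]
ee_rot: [0.0, 0.521, 0.853, 0.0]
force: [0.4, 0.5, 5.7]
grip_width: 56.2
```

```bash
python3 - <<'E'
from h import *
s=arm.sense(); print(s["time_s"],s["ee_pos"],s["ee_rot"],s["force"],s["grip_width"],s["joints"])
p=vision.get_image("wrist"); cv2.imwrite("pics/w2.png",p["frame"])
E
```

```text
4.5 [551.52144147 237.28581422 156.58825396] [3.47017225e-04 5.21378332e-01 8.53325431e-01 4.71873218e-04] [0.39267868 0.50724612 5.68053047] 56.23855125005691 [ 2.96284794e-01  6.34605265e-01  1.75683676e+00  1.57979662e-04
  7.48984110e-01 -1.77696156e-01]
```

View pics/w2.png

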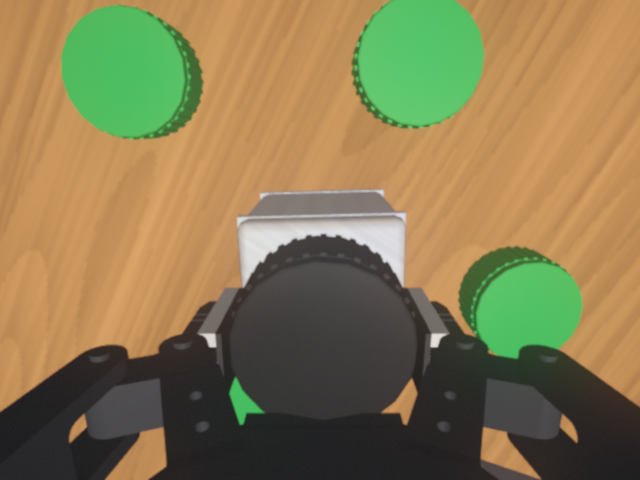

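The cap is gripped squarely at a width of 56 mm, centred between the pads at (325,320), and the pads are clear of the shoulder. I'll lift and carry it to a viewpoint beyond the holder.

Request:
{"op": "servo_tool", "data": {"series": [0, 0, 0, -0.005, 0, 0, 0, 0, -0.018, 0, 0, 0, 0, -0.036, 0, 0, 0, 0, -0.06, 0, 0, 0, 0, -0.085, 0, 0, 0, 0, -0.103, 0, 0, 0, 0, -0.11, 0, 0, 0, 0, -0.11, 0]}}

```text
time_s: 5.55
ee_pos: [551.1, 237.2, 266.4]
ee_rot: [0.0, 0.521, 0.853, 0.0]
force: [-0.1, -0.1, -4.4]
grip_width: 56.1
```

Request:
{"op": "servo_tool", "data": {"series": [0, -0.01, -0.005, 0, 0.01, 0, -0.031, -0.015, 0, 0.03, 0, -0.062, -0.03, 0, 0.06, 0, -0.1, -0.048, 0, 0.1, 0, -0.14, -0.067, 0, 0.14, 0, -0.18, -0.086, 0, 0.18, 0, -0.22, -0.105, 0, 0.22, 0, -0.26, -0.124, 0, 0.25]}}

```text
time_s: 6.55
ee_pos: [559.1, -52.7, 265.2]
ee_rot: [-0.001, 0.624, 0.781, -0.0]
force: [0.3, 0.5, -3.8]
grip_width: 56.2
```

Request:
{"op": "servo_tool", "data": {"series": [0, -0.04, -0.008, 0, 0.01, 0, -0.08, -0.016, 0, 0.02, 0, -0.12, -0.024, 0, 0.03, 0, -0.16, -0.032, 0, 0.04, 0, -0.195, -0.039, 0, 0.045, 0, -0.224, -0.044, 0, 0.045, 0, -0.24, -0.048, 0, 0.045, 0, -0.247, -0.049, 0, 0.045]}}

```text
time_s: 7.55
ee_pos: [566.2, -303.1, 265.3]
ee_rot: [-0.001, 0.641, 0.767, 0.0]
force: [-0.2, -0.3, -4.0]
grip_width: 55.9
```

Request:
{"op": "servo_tool", "data": {"series": [0, 0, 0, 0, 0, 0, 0, 0, 0, 0, 0, 0, 0, 0, 0]}}

```text
time_s: 7.92
ee_pos: [566.8, -301.7, 266.0]
ee_rot: [-0.0, 0.641, 0.768, 0.0]
force: [0.0, 0.3, -4.1]
grip_width: 56.0
```

```bash
python3 - <<'E'
from h import *
s=arm.sense(); print(s["time_s"],s["ee_pos"],s["ee_rot"],s["force"],s["grip_width"],s["joints"])
q=s["ee_rot"]; Rt=Ro.from_quat([q[1],q[2],q[3],q[0]]); y=Rt.as_matrix()[:,1]; print("yaw",np.arctan2(y[1],y[0]))
p=vision.get_image("wrist"); cv2.imwrite("pics/w3.png",p["frame"])
C,uv=cloud(p); z=C[:,2]; near=np.hypot(C[:,0]-549.5,C[:,1]+204)<85
lip=near&(z>30)&(z<50); wall=near&(z>10)&(z<50); foot=near&(z>-1)&(z<7)
T=Rt.inv().apply(C-s["ee_pos"])
sh=(abs(T[:,0])<50)&(abs(T[:,1])<50)&(T[:,2]>68)&(T[:,2]<84)
for nm,m in [("lip",lip),("wall",wall),("shoulder",sh)]:
    P=C[m]; print(nm,len(P),rect(P),np.percentile(P[:,2],[5,50,95]).round(1))
print("shoulder in tool",rect(T[sh]),np.median(T[sh],0))
for l in ["holder_floor"]:
    r=vision.trace(p,l); P=cloud(p,r[0]["pixels"])[0] if r else None
    if r: print(r[0]["score"],rect(P),rect(P[P[:,2]>30])); 
    print([(x["uv"],x["score"],world(p,x["uv"],zw=4)) for x in vision.mark_of(p,l)])
E
```

```text
7.925 [ 566.81893662 -301.66874888  265.97530699] [-3.36771662e-05  6.40759049e-01  7.67742036e-01  8.40804456e-05] [ 0.03183509  0.2962594  -4.08646675] 56.01264760025072 [-5.91948576e-01  5.52356639e-01  1.55657862e+00  2.02892463e-04
  1.03270702e+00 -7.71875812e-01]
yaw 0.17982324358599952
lip 8578 (array([ 549., -202.]), array([92.6, 93. ]), np.float64(0.207)) [31.7 38.8 42.4]
wall 9863 (array([ 544.2, -203. ]), array([102.3,  93. ]), np.float64(0.207)) [17.7 37.7 42.3]
shoulder 5945 (array([ 563.1, -282.2]), array([65. , 28.2]), np.float64(0.187)) [183.2 190.  191.4]
shoulder in tool (array([19.8, -0.2]), array([65. , 28.2]), np.float64(1.563)) [28.1756108   0.83899791 75.97066379]
0.87 (array([ 548.2, -198.7]), array([121.2, 108.1]), np.float64(0.202)) (array([ 549., -202.]), array([92.6, 93. ]), np.float64(0.207))
[([323.1, 79.7], 0.72, array([[ 549.2007283, -201.5870454,    4.       ]]))]
```

View pics/w3.png

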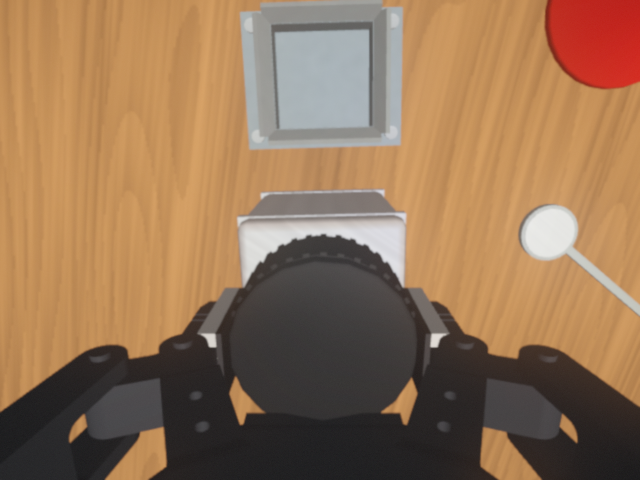

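The wrist view shows the holder at (323,75), square to the held canister, whose shoulder edge is at (322,215). The canister centre is about 1.5 mm from the tool axis. The shift over the holder is about +100 mm along tool x.

Request:
{"op": "servo_tool", "data": {"series": [0, 0.012, 0, 0, 0, 0, 0.032, 0, 0.005, 0, 0, 0.055, 0, 0.015, -0.005, 0, 0.077, 0, 0.025, -0.01, 0, 0.093, 0, 0.038, -0.01, 0, 0.1, 0, 0.048, -0.01, 0, 0.1, 0, 0.055, -0.01, 0, 0.1, 0, 0.058, -0.01]}}

```text
time_s: 9.07
ee_pos: [549.0, -204.3, 207.5]
ee_rot: [-0.0, 0.637, 0.771, 0.0]
force: [-0.6, 0.2, -3.9]
grip_width: 56.1
```

Request:
{"op": "servo_tool", "data": {"series": [0, 0, 0, 0, 0, 0, 0, 0, 0.006, 0, 0, 0, 0, 0.012, 0, 0, 0, 0, 0.018, 0, 0, 0, 0, 0.024, 0, 0, 0, 0, 0.026, 0]}}

```text
time_s: 9.82
ee_pos: [548.8, -204.0, 181.3]
ee_rot: [-0.0, 0.637, 0.771, -0.0]
force: [0.4, -0.8, -4.2]
grip_width: 56.2
```

```bash
python3 - <<'E'
from h import *
s=arm.sense(); print(s["time_s"],s["ee_pos"],s["force"],s["wrist_torque"],s["grip_width"])
p=vision.get_image("wrist")
cv2.imwrite("pics/w4.png",p["frame"])
E
```

```text
9.825 [ 548.78683503 -203.97288248  181.32314665] [ 0.39774195 -0.83635704 -4.24522447] [0.01128688 0.04195855 0.02578208] 56.17494034210963
```

View pics/w4.png

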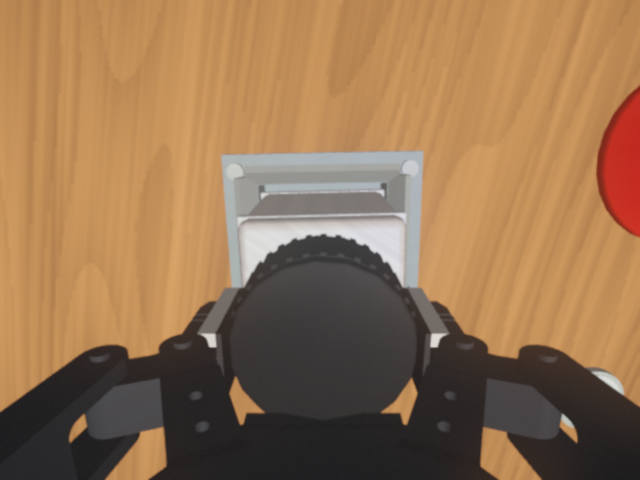

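The canister's lower part is centred between the holder lips around (323,185), with no contact force. I'll continue down.

Request:
{"op": "servo_tool", "data": {"series": [0, 0, 0, 0.005, 0, 0, 0, 0, 0.01, 0, 0, 0, 0, 0.014, 0, 0, 0, 0, 0.017, 0, 0, 0, 0, 0.019, 0, 0, 0, 0, 0.02, 0, 0, 0, 0, 0.02, 0]}}

```text
time_s: 10.75
ee_pos: [548.9, -204.0, 161.9]
ee_rot: [-0.0, 0.637, 0.771, 0.0]
force: [-0.6, -0.5, -4.0]
grip_width: 56.3
```

Request:
{"op": "servo_tool", "data": {"series": [0, 0, 0, 0.001, 0, 0, 0, 0, 0.002, 0, 0, 0, 0, 0.002, 0]}}

```text
time_s: 11.12
ee_pos: [549.1, -204.0, 160.7]
ee_rot: [0.001, 0.637, 0.771, 0.0]
force: [-1.4, 1.1, 4.6]
grip_width: 55.8
```

Request:
{"op": "servo_tool", "data": {"series": [0, 0, 0, 0.0005, 0, 0, 0, 0, 0.001, 0, 0, 0, 0, 0.001, 0, 0, 0, 0, 0.001, 0]}}

```text
time_s: 11.62
ee_pos: [549.3, -204.0, 160.5]
ee_rot: [0.001, 0.637, 0.771, 0.0]
force: [-1.9, 4.3, 13.4]
grip_width: 55.9
```

Request:
{"op": "servo_tool", "data": {"series": [0, 0, 0, 0, -0.08, 0, 0, 0, 0, -0.18, 0, 0, 0, 0, -0.3, 0, 0, 0, 0, -0.42, 0, 0, 0, 0, -0.54, 0, 0, 0, 0, -0.66, 0, 0, 0, 0, -0.75, 0, 0, 0, 0, -0.8]}}

```text
time_s: 12.62
ee_pos: [550.0, -204.7, 160.6]
ee_rot: [0.002, 0.286, 0.958, -0.0]
force: [1.4, -1.1, 10.3]
grip_width: 55.9
```

```bash
python3 - <<'E'
from h import *
s=arm.sense(); print(s["time_s"],s["ee_pos"],s["force"],s["wrist_torque"],s["grip_width"],s["joints"])
p=vision.get_image("wrist")
cv2.imwrite("pics/w5.png",p["frame"])
C,uv=cloud(p); m=(C[:,2]>76)&(C[:,2]<92)&(np.hypot(C[:,0]-549,C[:,1]+202)<50); print(rect(C[m]))
E
```

```text
12.625 [ 550.01448291 -204.65779618  160.58242332] [ 1.38820745 -1.12043358 10.31605549] [-0.20017385 -0.10874709 -0.1669198 ] 55.93216875954544 [-4.68762067e-01  6.13642908e-01  1.79076357e+00  4.72766699e-05
  7.32431881e-01 -1.45986548e+00]
(array([ 549.3, -202.7]), array([65.4, 64.5]), np.float64(0.224))
```

View pics/w5.png

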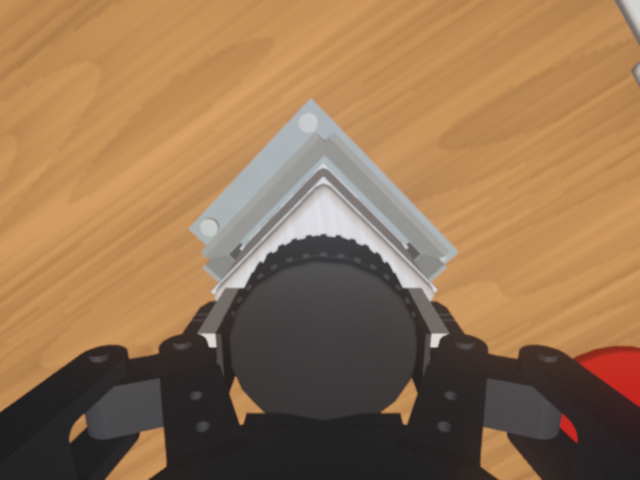

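The canister stays seated (yaw 0.22) while the gripper has turned 0.8 rad. I'll turn the rest of the way.

Request:
{"op": "servo_tool", "data": {"series": [0, 0, 0, 0, -0.08, 0, 0, 0, 0, -0.19, 0, 0, 0, 0, -0.31, 0, 0, 0, 0, -0.43, 0, 0, 0, 0, -0.54, 0, 0, 0, 0, -0.62, 0, 0, 0, 0, -0.64, 0, 0, 0, 0, -0.64]}}

```text
time_s: 13.68
ee_pos: [550.0, -204.6, 160.9]
ee_rot: [0.002, -0.029, 1.0, -0.001]
force: [-0.3, 0.2, 13.0]
grip_width: 56.3
```

```bash
python3 - <<'E'
from h import *
s=arm.sense(); print(s["time_s"],s["ee_pos"],s["force"],s["wrist_torque"],s["grip_width"],s["joints"])
p=vision.get_image("wrist")
C,uv=cloud(p); m=(C[:,2]>76)&(C[:,2]<92)&(np.hypot(C[:,0]-549,C[:,1]+202)<50); print(rect(C[m]))
E
```

```text
13.675 [ 550.00389909 -204.55782913  160.88560254] [-0.28379267  0.24667897 12.99653838] [0.02909704 0.02228076 0.00586175] 56.28283282905328 [-4.68651147e-01  6.13132267e-01  1.79073999e+00  2.08723344e-04
  7.32858075e-01 -2.09806340e+00]
(array([ 533.8, -206.7]), array([33.4, 64.8]), np.float64(0.203))
```

The wrist torque has dropped to zero and the seal pushes up with about 13–15 N, so the thread has let go. I'll lift a little first and check.

Request:
{"op": "servo_tool", "data": {"series": [0, 0, 0, -0.003, 0, 0, 0, 0, -0.006, 0, 0, 0, 0, -0.009, 0, 0, 0, 0, -0.012, 0, 0, 0, 0, -0.012, 0]}}

```text
time_s: 14.35
ee_pos: [548.9, -204.0, 171.0]
ee_rot: [0.0, -0.029, 1.0, 0.0]
force: [0.5, -0.5, -0.9]
grip_width: 56.1
```

```bash
python3 - <<'E'
from h import *
s=arm.sense(); print(s["time_s"],s["ee_pos"],s["force"],s["grip_width"])
p=vision.get_image("wrist")
C,uv=cloud(p); m=(np.hypot(C[:,0]-549,C[:,1]+202)<50)&(C[:,2]>70)&(C[:,2]<100); print(np.median(C[m],0),rect(C[m]))
E
```

```text
14.35 [ 548.90505114 -204.02142688  170.96566055] [ 0.48980666 -0.4727227  -0.88286845] 56.07119152256103
[ 523.41294727 -204.63135093   84.76034799] (array([ 534. , -206.8]), array([33.2, 65.5]), np.float64(0.214))
```

The cap is free: the load is −0.9 N and the canister shoulder is still at 84 mm. I'll lift to about 2 cm above the mouth.

Request:
{"op": "servo_tool", "data": {"series": [0, 0, 0, -0.004, 0, 0, 0, 0, -0.009, 0, 0, 0, 0, -0.015, 0, 0, 0, 0, -0.021, 0, 0, 0, 0, -0.026, 0, 0, 0, 0, -0.029, 0, 0, 0, 0, -0.029, 0, 0, 0, 0, -0.029, 0]}}

```text
time_s: 15.4
ee_pos: [548.8, -204.0, 199.7]
ee_rot: [-0.0, -0.029, 1.0, 0.0]
force: [-0.9, -0.0, -1.0]
grip_width: 55.9
```

Request:
{"op": "servo_tool", "data": {"series": [0, 0, 0, 0, 0, 0, 0, 0, 0, 0, 0, 0, 0, 0, 0, 0, 0, 0, 0, 0]}}

```text
time_s: 15.9
ee_pos: [548.9, -204.0, 199.8]
ee_rot: [-0.0, -0.029, 1.0, 0.0]
force: [0.4, 0.8, -0.9]
grip_width: 56.1
```

```bash
python3 - <<'E'
from h import *
s=arm.sense(); print(s["time_s"],s["ee_pos"],s["ee_rot"],s["force"],s["grip_width"])
p=vision.get_image("wrist"); cv2.imwrite("pics/w6.png",p["frame"])
C,uv=cloud(p); m=(np.hypot(C[:,0]-549,C[:,1]+202)<50)&(C[:,2]>70)&(C[:,2]<100); print(np.median(C[m],0),rect(C[m]))
q=vision.get_image("scene"); f=q["frame"][170:330,140:300]; cv2.imwrite("pics/s6.png",np.hstack([cv2.resize(f,(480,480),interpolation=cv2.INTER_CUBIC),cv2.resize(p["frame"],(320,240))[[*range(240),*range(240)]]*1]))
E
```

```text
15.9 [ 548.86397235 -204.01396822  199.83560589] [-2.17072348e-05 -2.90924268e-02  9.99576723e-01  6.45150158e-05] [ 0.37997071  0.84231955 -0.91755054] 56.07122799875179
[ 526.09365367 -204.9946374    85.01222041] (array([ 535.9, -206.3]), array([37.2, 65.4]), np.float64(0.211))
```

View pics/s6.png

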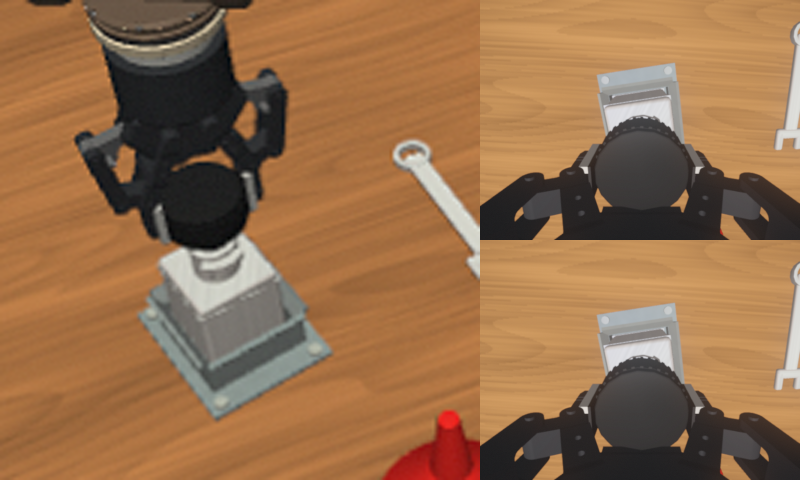

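The cap is held level above the neck and the canister sits square in the holder. In this crop the canister is at about (220,300) and the cap at (205,205). The spanner and funnel look undisturbed. I'll hand in.

```bash
python3 -c "
from h import *
print(ticket.hand_in()); s=arm.sense(); print(s['time_s'],s['force'],s['grip_width'])"
```

```text
the job is handed in; nothing more can be done
None
the job is handed in; nothing more can be done
```

I set the canister, cap still locked on, fully down in the holder. Then I unscrewed the cap about 1.44 rad anticlockwise and lifted it straight off. I handed in at about 16 s while still holding the cap; the hand-in gives no verdict.

**Last checks:**
- **Thread:** the wrist torque fell to about 0 after the turn, and the load was only −0.9 N as the cap came away, so it came off without lifting the canister.
- **Cap:** it is held level at a grip width of 56 mm. Its rim is about 20 mm above the mouth and roughly 1–2 mm off its axis, worked out from the arm's height rather than measured directly.
- **Canister:** it stands square in the holder, with yaw 0.21 against the holder's 0.207 and its centre within about 1 mm. The shoulder depth reads 85 mm, as expected for standing on the floor (84 mm).
- **Bystanders:** the spanner and funnel looked undisturbed in the last picture. I did not re-measure the charger and mirror, but nothing went near them.

No check failed. The only disagreement was 1–3 mm between cameras on the canister and holder positions, which the holder's flared lips allowed for.

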